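# Dock the flight battery for charging

## Task

Push the drone's flight battery, flat on the dock, straight down the lane between the two guide rails until it is fully home against the head of the charging dock, with neither the battery nor the robot touching either rail; never lift or tip the battery. Then press the round button on top of the dock's head all the way down to start the charge and let go of it, leaving the battery home and the things around it undisturbed.

Things in the scene. Friction and masses are not known exactly. Their poses are not given: they have to be found in the camera images.
- dock: Fixed charging dock. Origin on the table below the lane's mouth, on its centre line; x = push direction (roughly world +y), y left, z up. Aluminium deck x -170..200, 170 wide, top at z 6. Open apron x -170..0, then lane x 0..120, 112 clear between rails (y -56..56). Black head x 120..195, 150 wide, top at z 55; its flat face at x 120 is the end stop.
- dock_home (a point): Where the battery's origin lies when it is home: on the deck's top, dock x = 65, y = 0. Axes as the dock's.
- rail_left: Fixed dark steel rail on the +y side of the lane, 120 long x 8 wide x 14 high (top 20 above the table), inner face at dock y = +56. Origin under its centre, axes as the dock's. Must not be touched.
- rail_right: The same on the -y side, inner face at dock y = -56. Must not be touched.
- pack: Loose flight battery: grey plastic box 110 (x) x 94 (y) x 42 high, black panel on top, edges rounded by 4, 0.4 to 0.65 kg. Origin at the centre of its underside, x = its front (contacts), z up. Starts on the apron short of the lane's mouth, up to 22 mm off the centre line and turned by up to 0.2 rad. Slides with friction; stops when not pushed.
- charge (a joint): Push button: 0 = up, 0.006 m = fully down (about 5 N); springs back.
- charge_top (a point): Centre of the top of the button (grey cap 30 dia, in a black housing) on top of the dock's head; presses straight down by 6 mm.
- motor: small dark steel drone motor standing upright, 28 dia x 27 high plus a 12 mm shaft, on the table beside the lane on the side where dock y is positive; bystander. Origin in its middle on the underside.
- driver: screwdriver with black handle, 160 long, lying on the table beside the lane on the side where dock y is negative; bystander. Origin about its middle.
- jar: clear screw-top jar, 38 dia x 50 high, on the table beside the apron where dock y is negative; bystander. Origin in its middle on the underside.
- carton: small brown drink carton 45 x 55 x 110 high, standing beyond the head of the dock; bystander. Origin in its middle on the underside.
- mouse: black computer mouse, about 100 x 60 x 32 high; bystander. Origin in its middle on the underside.
- phone: black phone lying flat, 150 x 72 x 9; bystander. Origin in its middle on the underside.
- prop: black three-bladed propeller lying flat, 130 dia; bystander. Origin in its middle on the underside.
- mug: white mug, 80 dia x 90 high; bystander. Origin in its middle on the underside.
There are look-alikes about, which are no part of the job. Of the things that look like the pack, the smaller one is meant.

How it is judged:
By the outcome, as a careful person would: the job done as asked, in the order asked, and still so for the second after the job is handed in, with the robot touching nothing.
It also fails if it takes over 72 s, if anything falls off the work surface, if the arm or the gripper's body presses on something with over 40 N, if the wrist force passes 120 N, or if a joint passes its speed limit or range.

## Robot

A 6-joint arm with a two-finger parallel gripper is mounted at the origin on the work surface. World frame = base frame: x ahead of the robot, y to its left, z up, the work surface at z = 0. Lengths are in m, angles in rad, forces in N, time in s.
With the tool pointing down it reaches from about 0.35 to 0.975 m from the base axis. Payload 4.9 kg.
Tool frame: the origin (TCP) lies at the very end of the fingers, on their centre line; the grasp point (between the pads) lies 19 mm behind it (ctrl.grip_point_offset is the distance from the TCP to the grasp point, in m); z points along the fingers, y is the line along which they close (so a half turn about z gives the same grasp; the last joint's range is limited). The gripper opens to 85 mm and grips with 20 to 120 N. Pads are 22 mm wide; open, the fingers measure 114 mm over their backs; the gripper's body (76 mm by 85 mm) begins 54 mm behind the grasp point. The pads swing forward as they close: fully open they stand 13 mm farther back than shut.
Start: joints at [-1.404, 0.053, 1.613, -0, 1.476, -0.119], TCP at [0.176, -0.6, 0.231] pointing down, gripper open.
Joint ranges: [-3.01, 3.01], [-1.01, 2.22], [0.06, 2.58], [-1.02, 4.17], [0.09, 2.62], [-3.14, 3.14]. Speed limits (rad/s): [2.57, 2.57, 3.14, 3.14, 3.14, 3.14].

## Interface

Orientations are given as a rotation vector (axis times angle).
In Python, from station import ctrl gives the robot as it stands.
- The arm moves only by the tool send_rows, never from a script. Its argument "rows" is a list of rows, each a list of 3 entries, a list of its own where there are three numbers: the finger opening in cm, from 0 to 8.54, then the shift along the tool's x, y, z in cm, then the turn about the tool's z in degrees. A call has 1 to 10 rows; each row shifts and turns the commanded pose from where the row before left it, along the tool's axes as they then stand; what a row does not reach is not made up. A row lasts 1/8 s, in which the tool goes at most 62.5 mm and 10.7 degrees, less where a joint would pass 70% of its speed; a pose out of reach is approached as far as the arm can. A call with a gripper value outside its range is refused whole. The fingers move at their own pace and stop on an object; "newtons" is the grip in N (left out, the last holds). Time passes only in rows, so rows that do not move let the fingers close. It gives the time, the measured TCP pose, the force, the opening and the grip force at its end, in the units of the state.
- ctrl.get_obs(): the state, without advancing time (a new reading comes with each control period).
- ctrl.get_image(name): name is "scene" or "side" or "wrist"; returns a dict with "frame" (400x640x3 uint8, red, green, blue), "range_z" (400x640 float32, m along the optical axis (not along the pixel's ray), 0 where there is no reading), "fx", "fy", "cx", "cy" (pixels), "k1" (the pictures are not rectified: a ray, as slopes to the right and down, at radius r is drawn at 1 + k1 r^2 times it, then the intrinsics apply), "cam_to_world" (4x4, takes a point from camera to world coordinates). Camera axes: x right, y down, z forward; pixel columns grow to the right and rows downward; lengths in m; the calibration is good to about 2 mm. A picture is of the moment at which its call begins.
- ctrl.finish_job(): hands the job in; it is judged then, once.
The state is a dict: "t": time; "q": joint angles; "dq": joint speeds; "effort": joint torques, N m; "tool_pos": TCP position; "tool_rot": TCP orientation; "contact_force": force on the tool from outside, world axes, zero at the start; "wrist_torque": the same for the moment, N m; "opening": finger opening in m; "grip_force": force on a finger pad.
Only numpy, scipy, OpenCV 4.12 (cv2) and the standard library are available. Lean on these libraries where they do the work, as an engineer would, in place of code of your own. Each camera call takes 0.05 s, during which the arm holds its last target. There are 200 camera calls.

## Working session

There is one attempt and no reset: what is moved stays moved. The work goes in short steps, Python scripts to look and compute and a tool call to move; the robot and the scene stay as the last step left them, time stands still between calls to the robot, and variables do not carry over. Pictures are saved under pics/ and viewed, at most 10 in all, crops included, and the job is handed in when it is done.

Besides the shell and the picture viewer there is one more tool, called after "Emit:" as name(argument=value, ...), one argument or row to a line, values as JSON. send_rows: Moves the arm, as the interface text tells. Its arguments: {"type":"object","properties":{"rows":{"type":"array","items":{"type":"array"}},"newtons":{"type":"number"}},"required":["rows"]}

```bash
mkdir -p pics
cat > h.py <<'E'
import numpy as np, cv2
from station import ctrl
def snap(n,save=None):
    d=ctrl.get_image(n)
    if save: cv2.imwrite('pics/'+save,cv2.cvtColor(d['frame'],cv2.COLOR_RGB2BGR))
    return d
def ray(d,uv):
    uv=np.atleast_2d(np.asarray(uv,float))
    p=np.c_[(uv[:,0]-d['cx'])/d['fx'],(uv[:,1]-d['cy'])/d['fy']]
    s=p.copy()
    for _ in range(20): s=p/(1+d['k1']*(s**2).sum(1,keepdims=True))
    T=np.asarray(d['cam_to_world']); return T[:3,3],np.c_[s,np.ones(len(s))]@T[:3,:3].T
def onz(d,uv,z):
    o,r=ray(d,uv); return o+r*((z-o[2])/r[:,2])[:,None]
def cloud(d):
    v,u=np.mgrid[:400,:640]; o,r=ray(d,np.c_[u.ravel(),v.ravel()])
    return (o+r*d['range_z'].reshape(-1,1)).reshape(400,640,3)
E
python3 - <<'E'
from h import *
a=snap('scene','scene.png');b=snap('side','side.png');c=snap('wrist','wrist.png')
for d in(a,b,c):print(np.round(d['cam_to_world'],3).tolist(),d['fx'],d['k1'])
o=ctrl.get_obs();print(o)
E
```

```text
[[0.773, 0.372, -0.514, 1.184], [0.634, -0.479, 0.607, -0.71], [-0.02, -0.795, -0.606, 0.845], [0.0, 0.0, 0.0, 1.0]] 442.88986414861546 -0.08449759377612825
[[-0.965, -0.183, 0.189, 0.273], [-0.263, 0.633, -0.728, 1.087], [0.014, -0.752, -0.659, 1.036], [0.0, 0.0, 0.0, 1.0]] 451.5761318062493 -0.10947116385937611
[[0.282, -0.923, -0.262, 0.243], [-0.96, -0.272, -0.074, -0.58], [-0.003, 0.272, -0.962, 0.373], [0.0, 0.0, 0.0, 1.0]] 313.7588244352245 -0.03975297096116516
{'t': 0.15, 'q': array([-1.40400362e+00,  5.32274717e-02,  1.61403153e+00, -1.58940892e-05,
        1.47598937e+00, -1.19012968e-01]), 'dq': array([-0.00101786, -0.0037515 , -0.00077327, -0.00116754,  0.0024071 ,
       -0.00163379]), 'effort': array([ 6.98084568e-04, -3.94240880e+01, -3.70722592e+01, -1.05620888e-04,
        4.63047851e-03,  5.89409055e-06]), 'tool_pos': array([ 0.17611023, -0.59914704,  0.23030001]), 'tool_rot': array([-3.10793129e+00, -4.47182753e-01,  8.69260381e-05]), 'contact_force': array([ 0.47754553,  0.24607198, -0.37012635]), 'wrist_torque': array([-0.05126464,  0.02431699, -0.06605754]), 'grip_force': 0.0, 'opening': 0.08538405515829565}
```

View pics/scene.png

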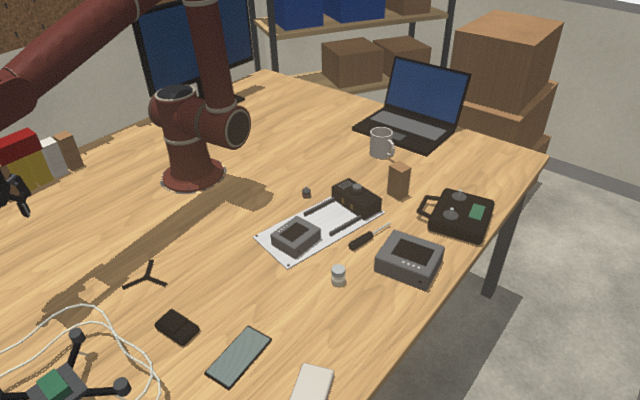

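View pics/side.png

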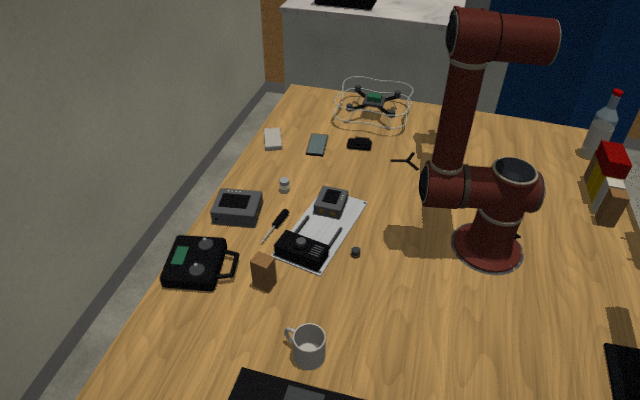

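The scene image shows two pack look-alikes: the grey box on the apron at scene (296,236) / side (331,202), and a larger one on the table at scene (409,259) / side (237,207). I choose the smaller one, on the dock. The black head is at scene (356,196), with the rails between. The motor is at (306,192), driver (368,237), jar (338,273) and carton (399,180).

Run:
```python
from h import *
a=snap('scene');b=snap('side')
ca=cv2.cvtColor(a['frame'],cv2.COLOR_RGB2BGR)[165:275,240:390];cb=cv2.cvtColor(b['frame'],cv2.COLOR_RGB2BGR)[175:285,240:390]
f=lambda c:cv2.resize(c,None,fx=3.9,fy=2.72*1.43/1.43,interpolation=3)
f=lambda c:cv2.resize(c,(400*1,293),interpolation=3)
cv2.imwrite('pics/crop.png',np.vstack([cv2.resize(ca,(405,297),interpolation=3),cv2.resize(cb,(405,297),interpolation=3)]))
for d,n,(r0,r1,c0,c1) in((a,'scene',(165,275,240,390)),(b,'side',(175,285,240,390))):
    P=cloud(d)[r0:r1,c0:c1].reshape(-1,3);F=d['frame'][r0:r1,c0:c1].reshape(-1,3).astype(int)
    sat=F.max(1)-F.min(1);val=F.max(1)
    m=(sat<25)&(val>150)&(abs(P[:,2]-.006)<.02);Q=P[m]
    print(n,'deck',m.sum(),np.median(Q[:,2]),cv2.minAreaRect((Q[:,:2]*1000).astype(np.float32)))
    m=(P[:,2]>.035)&(P[:,2]<.075)&(sat<40);Q=P[m]
    h,e=np.histogram(Q[:,2],np.arange(.035,.08,.004));print(h)
    lab=cv2.kmeans(Q[:,:2].astype(np.float32),2,None,(3,50,1e-6),5,cv2.KMEANS_PP_CENTERS)[1].ravel()
    for k in(0,1):
        q=Q[lab==k];print(len(q),np.percentile(q[:,2],[10,50,90]).round(4),cv2.minAreaRect((q[:,:2]*1000).astype(np.float32)))
```

```text
scene deck 2186 0.006293091359220959 ((553.85498046875, 56.34843444824219), (375.2994384765625, 233.9392547607422), 77.93463134765625)
[120 131 308 811 392 474  41  38  35  15   0]
914 [0.0414 0.0547 0.0624] ((518.197998046875, 230.81875610351562), (241.40089416503906, 168.2003631591797), 1.1012743711471558)
1451 [0.043  0.0485 0.056 ] ((640.3451538085938, -36.594512939453125), (334.6774597167969, 175.24057006835938), 17.64581298828125)
side deck 1616 0.006230125304481637 ((556.8668823242188, 55.10163879394531), (374.4633483886719, 223.1147003173828), 78.9200439453125)
[120 132 273 516 596 689 148  57  57  33   0]
1310 [0.0424 0.0546 0.0644] ((567.4983520507812, 217.89308166503906), (319.6978454589844, 165.12466430664062), 50.19637680053711)
1311 [0.0437 0.0501 0.0581] ((651.561767578125, -21.185836791992188), (368.4443054199219, 199.2462158203125), 23.464595794677734)
```

View pics/crop.png

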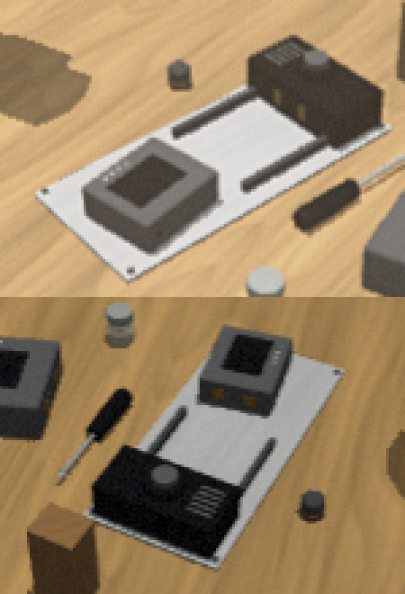

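The crops confirm the small pack sits on the white deck at scene (290,235), with the larger look-alike off the dock. Next I move above the dock for a close wrist view.

Emit:
send_rows(
  rows=[
    [8.5,[0,0,-1.5],-8.9],
    [8.5,[0,0,-1.5],-8.9],
    [8.5,[0,0,-1.5],-8.9],
    [8.5,[0,0,-1.5],-8.9],
    [8.5,[0,0,-1.5],-8.9],
    [8.5,[0,0,-1.5],-8.9],
    [8.5,[0,0,-1],-8.9],
  ],
)

```text
t: 1.12
tool_pos: [0.1762, -0.5997, 0.3321]
tool_rot: [2.424, 1.997, -0.001]
contact_force: [0.0, 0.5, -0.5]
opening: 0.0852
grip_force: 0.0
```

Emit:
send_rows(
  rows=[
    [6,[4.2,1.35,0],0],
    [6,[4.2,1.35,0],0],
    [6,[4.2,1.35,0],0],
    [6,[4.2,1.35,0],0],
    [6,[4.2,1.35,0],0],
    [6,[4.2,1.35,0],0],
    [6,[4.2,1.35,0],0],
    [6,[4.2,1.35,0],0],
    [6,[4.2,1.35,0],0],
  ],
)

```text
t: 2.25
tool_pos: [0.37, -0.2515, 0.3313]
tool_rot: [2.43, 1.991, 0.0]
contact_force: [1.0, -0.5, 0.6]
opening: 0.0601
grip_force: 0.0
```

Emit:
send_rows(
  rows=[
    [6,[4.2,1.35,0],0],
    [6,[4.2,1.35,0],0],
    [6,[4.2,1.35,0],0],
    [6,[4.2,1.35,0],0],
    [6,[4.2,1.35,0],0],
    [6,[4.2,1.35,0],0],
    [6,[4.2,1.35,0],0],
    [6,[0,0,0],0],
    [6,[0,0,0],0],
  ],
)

```text
t: 3.38
tool_pos: [0.5197, 0.0167, 0.3311]
tool_rot: [-2.43, -1.992, 0.001]
contact_force: [-0.1, 0.2, -0.2]
opening: 0.0601
grip_force: 0.0
```

Run:
```python
from h import *
d=snap('wrist','w1.png');np.savez('w1.npz',**d)
P=cloud(d);print(ctrl.get_obs()['tool_pos'],ctrl.get_obs()['tool_rot'],ctrl.get_obs()['opening'])
F=d['frame'].astype(int);sat=F.max(2)-F.min(2)
m=((sat<30)&(F.max(2)>130)&(abs(P[...,2]-.006)<.012)).astype(np.uint8)
print(m.sum(),np.median(P[...,2][m>0]))
```

```text
[0.51966152 0.01625684 0.33122864] [ 2.43044737e+00  1.99044649e+00 -6.62330896e-04] 0.05976612867818988
15165 0.005945824144828915
```

View pics/w1.png

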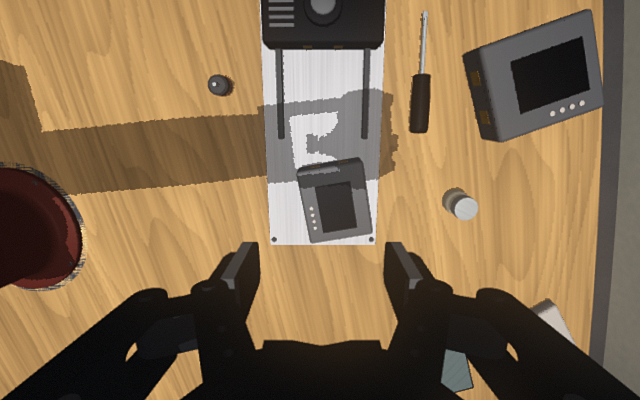

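The wrist view shows the pack at (335,200), turned a little and offset to the right (dock −y). The rails are at (280,95) and (366,95), the head's face is at row 47, the jar at (460,205), the motor at (220,85) and the driver at (422,80).

```bash
cat >> h.py <<'E'
def rect(pts):
    return cv2.minAreaRect((pts[:,:2]*1000).astype(np.float32))
def blob(m):
    m=cv2.morphologyEx(m.astype(np.uint8),cv2.MORPH_OPEN,np.ones((3,3)))
    n,l,s,_=cv2.connectedComponentsWithStats(m); return l==1+s[1:,4].argmax()
E
python3 - <<'E'
from h import *
d=dict(np.load('w1.npz'));P=cloud(d)
F=d['frame'].astype(int);val=F.max(2)
def box(r0,r1,c0,c1):
    m=np.zeros((400,640),bool);m[r0:r1,c0:c1]=1;return m
# deck edges: bright low saturation px contour
sat=F.max(2)-F.min(2)
deck=blob(((sat<28)&(abs(P[...,2]-.006)<.008)&box(48,248,250,400)))
# left/right border per row
L=[];R=[]
for r in range(55,240):
    c=np.where(deck[r])[0]
    if len(c)>20:L.append((c.min(),r));R.append((c.max(),r))
for n,E in(('L',L),('R',R)):
    w=onz(d,E,.006)[:,:2];vx,vy,x,y=cv2.fitLine(w.astype(np.float32),cv2.DIST_HUBER,0,.001,.001).ravel();print(n,vx,vy,np.degrees(np.arctan2(vy,vx)),x,y)
b=np.where(deck.any(1))[0].max();print('deck mouth row',b,onz(d,[(320,b+.5)],.006))
for n,bx in(('RL',box(48,142,268,292)),('RR',box(48,142,355,376))):
    m=bx&(P[...,2]>.016)&(P[...,2]<.03);q=P[m];print(n,m.sum(),np.median(q[:,2]),rect(q))
m=blob(box(0,50,255,390)&(P[...,2]>.045)&(P[...,2]<.06));q=P[m];print('head',np.percentile(q[:,2],[10,50,90]),rect(q),'front row',[np.where(m[:,c])[0].max() for c in(270,300,340,380)])
print(onz(d,[(c,np.where(m[:,c])[0].max()+.5) for c in(270,300,340,380)],.055))
m=blob(box(150,250,290,380)&(P[...,2]>.042)&(P[...,2]<.056));q=P[m];print('pack',m.sum(),np.percentile(q[:,2],[5,50,95]),rect(q))
m=blob(box(0,25,300,345)&(P[...,2]>.0585));q=P[m];print('btn',m.sum(),np.percentile(q[:,2],[5,50,95]),q.mean(0),rect(q))
E
```

```text
L 0.19463857 0.980875 78.77638 0.4415921 0.04688336
R 0.19623019 0.98055786 78.6834 0.6061381 0.013955166
deck mouth row 244 [[ 0.49022704 -0.11894064  0.006     ]]
RL 557 0.019873558161606963 ((483.30206298828125, 117.3856430053711), (119.73149871826172, 28.358043670654297), 78.22096252441406)
RR 544 0.01970480668840921 ((595.4568481445312, 94.92613220214844), (119.77316284179688, 27.122236251831055), 78.9900131225586)
head [0.05351063 0.05485798 0.05605265] ((555.6921997070312, 187.49319458007812), (48.666526794433594, 149.99252319335938), 78.73908996582031) front row [np.int64(44), np.int64(43), np.int64(43), np.int64(44)]
[[0.48700751 0.17476329 0.055     ]
 [0.52338991 0.1684623  0.055     ]
 [0.57150219 0.15880019 0.055     ]
 [0.619548   0.14822949 0.055     ]]
pack 4841 [0.04632529 0.0479749  0.04940041] ((527.744384765625, -43.4016227722168), (109.13021850585938, 93.97840118408203), 88.75068664550781)
btn 843 [0.06471168 0.06773694 0.07778994] [0.55681691 0.19416436 0.07201585] ((557.4151611328125, 147.33270263671875), (126.8370132446289, 45.03362274169922), 89.08775329589844)
```

Emit:
send_rows(
  rows=[
    [5,[0,0,1.5],-10],
    [5,[0,0,1.5],-10],
    [5,[0,0,1.5],-10],
    [5,[0,0,1.5],-10],
    [5,[0,0,1.5],-10],
    [5,[0,0,1.5],-10],
    [5,[0,0,1.5],-10],
    [5,[0,0,1.5],-10],
    [5,[0,0,1.5],-10],
  ],
)

```text
t: 4.55
tool_pos: [0.5196, 0.0156, 0.1961]
tool_rot: [0.304, 3.126, -0.0]
contact_force: [0.1, -0.2, 0.5]
opening: 0.0501
grip_force: 0.0
```

Emit:
send_rows(
  rows=[
    [5,[-2.7,-1.4,0],0],
    [5,[-2.7,-1.4,0],0],
    [5,[-2.7,-1.4,0],0],
    [5,[-2.6,-1.5,0],0],
    [5,[0,0,3],0],
    [5,[0,0,3],0],
    [5,[0,0,3],0],
    [5,[0,0,3],0],
    [5,[0,0,2],0],
    [5,[0,0,0],0],
  ],
)

```text
t: 5.8
tool_pos: [0.6121, -0.0605, 0.0546]
tool_rot: [-0.311, -3.123, -0.001]
contact_force: [0.5, -0.8, 1.0]
opening: 0.0501
grip_force: 0.0
```

```bash
cat >> h.py <<'E'
D=np.array([np.cos(np.radians(78.73)),np.sin(np.radians(78.73))]);N=np.array([-D[1],D[0]])
def dock(p): p=np.asarray(p)[...,:2]; return np.stack([(p@D-.147)*1000,(p@N+.5082)*1000],-1)
def tool():
    from scipy.spatial.transform import Rotation as R
    o=ctrl.get_obs();M=R.from_rotvec(o['tool_rot']).as_matrix()
    print('tool dock xy',dock(o['tool_pos']).round(1),'z',(o['tool_pos'][2]*1000).round(1),'az rel dock',(np.degrees(np.arctan2(M[1,0],M[0,0]))-78.73).round(2),'F',o['contact_force'].round(1),'open',o['opening'].round(4),'t',o['t'])
E
python3 - <<'E'
from h import *
tool()
d=snap('scene');P=cloud(d);s=P[262:275,330:347].reshape(-1,3);print('jar',dock(np.median(s[s[:,2]>.04],0)))
E
```

```text
Traceback (most recent call last):
  File "h.py", line 28, in tool
    print('tool dock xy',dock(o['tool_pos']).round(1),'z',(o['tool_pos'][2]*1000).round(1),'az rel dock',(np.degrees(np.arctan2(M[1,0],M[0,0]))-78.73).round(2),'F',o['contact_force'].round(1),'open',o['opening'].round(4),'t',o['t'])
                                                                                                                                                                                                       ^^^^^^^^^^^^^^^^^^
AttributeError: 'float' object has no attribute 'round'
```

Emit:
send_rows(
  rows=[
    [5,[0,0,2],0],
    [5,[0,0,1.8],0],
    [5,[1.0,0,0],0],
    [5,[0.6,0,0],0],
    [5,[0.5,0,0],0],
    [5,[0.5,0,0],0],
    [5,[0.5,0,0],0],
    [5,[0.5,0,0],0],
    [5,[0.4,0,0],0],
    [5,[0,0,0],0],
  ],
)

```text
t: 7.05
tool_pos: [0.5747, -0.0523, 0.0188]
tool_rot: [0.31, 3.125, -0.0]
contact_force: [3.1, -1.5, 1.5]
opening: 0.05
grip_force: 1.2
```

```bash
sed -i "s/o\['opening'\].round(4)/o['opening']/" h.py
cat >> h.py <<'E'
def pack():
    for n in('scene','side'):
        d=snap(n);P=cloud(d);X=dock(P)
        F=d['frame'].astype(int);sat=F.max(2)-F.min(2)
        m=(X[...,0]>-170)&(X[...,0]<117)&(abs(X[...,1])<75)&(P[...,2]>.043)&(P[...,2]<.054)&(sat<30)
        m=blob(m);r=rect(np.c_[X[m]/1000,np.zeros(m.sum())]);print(n,m.sum(),'pack dock',np.round(r[0],1),np.round(r[1],1),round(r[2],2))
E
python3 - <<'E'
from h import *
tool();pack();d=snap('wrist','w2.png');snap('side','s2.png')
E
```

```text
tool dock xy [-85.9 -65.6] z 18.8 az rel dock 89.94 F [ 3.1 -1.5  1.5] open 0.050019624361576656 t 7.05
scene 211 pack dock [-117.    16.6] [102.5  53. ] 46.03
side 589 pack dock [-80.6  -3.6] [116.5  94.3] 4.29
```

View pics/w2.png

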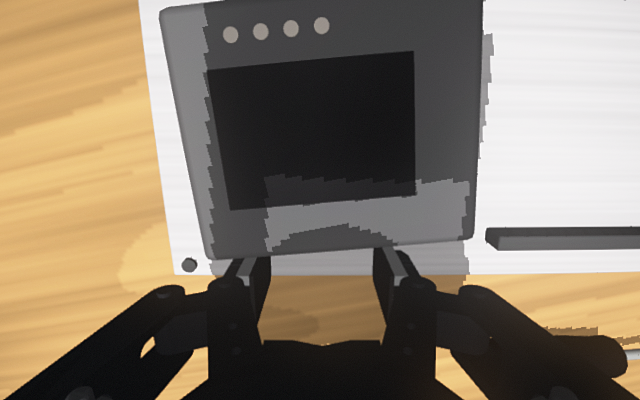

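The wrist view shows the pack still turned about 4°, touched by the rear finger at (255,260). The rail end is clear at (490,238).

Emit:
send_rows(
  rows=[
    [5,[0.3,0,0],0],
    [5,[0.3,0,0],0],
    [5,[0.2,0,0],0],
    [5,[0,0,0],0],
  ],
)

```text
t: 7.75
tool_pos: [0.5665, -0.0506, 0.0184]
tool_rot: [-0.31, -3.126, 0.0]
contact_force: [2.6, -1.6, 2.5]
opening: 0.0499
grip_force: 1.6
```

Run:
```python
from h import *
tool();pack()
```

```text
tool dock xy [-85.9 -57.2] z 18.4 az rel dock 89.94 F [ 2.6 -1.6  2.5] open 0.04993212414667708 t 7.75
scene 185 pack dock [-118.1   23.3] [93.  49.8] 46.15
side 587 pack dock [-77.7   3.2] [111.6  95.3] 3.55
```

Emit:
send_rows(
  rows=[
    [5,[-1.5,0,0],0],
    [5,[-1.5,0,0],0],
    [5,[0,0,-3],0],
    [5,[0,0,-4],0],
    [5,[0,0,-4],0],
    [5,[0,0,-3],0],
  ],
)

```text
t: 8.6
tool_pos: [0.5968, -0.0564, 0.1598]
tool_rot: [0.31, 3.126, 0.001]
contact_force: [0.5, -0.2, -0.8]
opening: 0.0499
grip_force: 0.0
```

Emit:
send_rows(
  rows=[
    [5,[0,0,0],10],
    [5,[0,0,0],10],
    [5,[0,0,0],10],
    [5,[0,0,0],10],
    [5,[0,0,0],10],
    [5,[0,0,0],10],
    [5,[0,0,0],10],
    [5,[0,0,0],10],
    [5,[0,0,0],10],
  ],
)

```text
t: 9.72
tool_pos: [0.5962, -0.0563, 0.1575]
tool_rot: [-2.434, -1.983, 0.002]
contact_force: [0.3, 0.5, 0.5]
opening: 0.0501
grip_force: 0.0
```

Emit:
send_rows(
  rows=[
    [5,[-2.1,-2.2,0],0],
    [5,[-2.1,-2.2,0],0],
    [5,[-2.1,-2.2,0],0],
    [5,[-2.1,-2.1,0],0],
    [5,[0,0,0],0],
  ],
)

```text
t: 10.35
tool_pos: [0.4935, -0.1223, 0.1578]
tool_rot: [-2.431, -1.988, 0.001]
contact_force: [0.6, -0.0, 0.7]
opening: 0.05
grip_force: 0.0
```

```bash
cat >> h.py <<'E'
def wpack(save):
    d=snap('wrist',save);P=cloud(d);X=dock(P);F=d['frame'].astype(int);sat=F.max(2)-F.min(2)
    m=blob((X[...,0]>-160)&(X[...,0]<117)&(abs(X[...,1])<90)&(abs(P[...,2]-.048)<.0045)&(sat<30))
    r=rect(np.c_[X[m]/1000,np.zeros(m.sum())]);print('wrist',m.sum(),'pack dock',np.round(r[0],1),np.round(r[1],1),round(r[2],2),'z',np.median(P[m][:,2]))
E
python3 - <<'E'
from h import *
tool();wpack('w3.png');pack()
E
```

```text
tool dock xy [-170.5    0.3] z 157.8 az rel dock -0.18 F [ 0.6 -0.   0.7] open 0.049975356823773895 t 10.35
wrist 18113 pack dock [-80.1   1.6] [110.2  94.5] 1.95 z 0.04797448405567378
scene 865 pack dock [-80.8  -0.4] [112.1  97.8] 0.59
side 607 pack dock [-79.    2.7] [113.4  95.5] 3.47
```

View pics/w3.png

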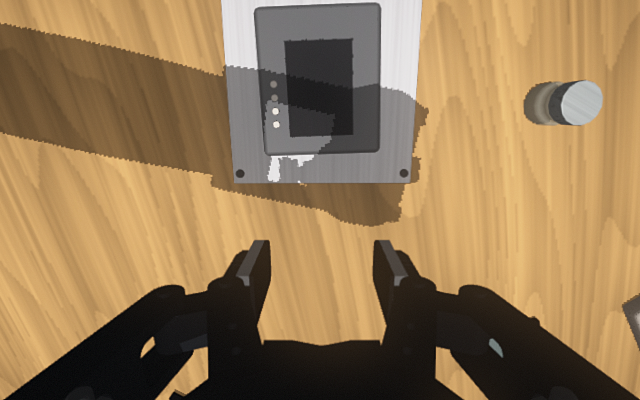

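The pack at (318,80) is nearly square and centred in the wrist view. I descend behind it and push a little to square it, then check before the mouth.

Emit:
send_rows(
  rows=[
    [5,[0,0,4],-0.2],
    [5,[0,0,4],0],
    [5,[0,0,4],0],
    [5,[0,0,1.6],0],
    [5,[1.3,0,0],0],
    [5,[0.7,0,0],0],
    [5,[0.7,0,0],0],
    [5,[0.7,0,0],0],
    [5,[0.7,0,0],0],
    [5,[0.3,0,0],0],
  ],
)

```text
t: 11.75
tool_pos: [0.5043, -0.0795, 0.0242]
tool_rot: [2.422, 1.994, 0.001]
contact_force: [-1.5, -6.2, 4.1]
opening: 0.0501
grip_force: 3.1
```

Run:
```python
from h import *
tool();wpack('w4.png');pack()
```

```text
tool dock xy [-126.4   -1.9] z 24.2 az rel dock 0.18 F [-1.5 -6.2  4.1] open 0.05009385427186109 t 11.75
wrist 61900 pack dock [-77.5  -0.1] [115.6  94.2] 0.39 z 0.048053530838914525
scene 545 pack dock [-58.6  -2.2] [107.1  95.7] 0.8
side 627 pack dock [-59.8   1.4] [118.7  96.2] 1.24
```

Emit:
send_rows(
  rows=[
    [5,[0.7,0,0],0],
    [5,[0.8,0,0],0],
    [5,[0.8,0,0],0],
    [5,[0.8,0,0],0],
    [5,[0.8,0,0],0],
    [5,[0.8,0,0],0],
    [5,[0.5,0,0],0],
    [5,[0,0,0],0],
  ],
)

```text
t: 12.9
tool_pos: [0.5136, -0.0277, 0.0231]
tool_rot: [2.425, 1.995, 0.002]
contact_force: [0.0, -4.2, 2.3]
opening: 0.0502
grip_force: 1.8
```

Run:
```python
from h import *
tool();wpack('w5.png');pack()
```

```text
tool dock xy [-73.8  -0.9] z 23.1 az rel dock 0.14 F [ 0.  -4.2  2.3] open 0.050191852214908746 t 12.9
wrist 62768 pack dock [-25.8   0.5] [117.1  94.3] 0.24 z 0.04805810990268604
scene 486 pack dock [-7.8 -2.6] [ 96.9 109.3] 89.88
side 664 pack dock [-9.   2.4] [116.8  95.7] 1.11
```

View pics/w5.png

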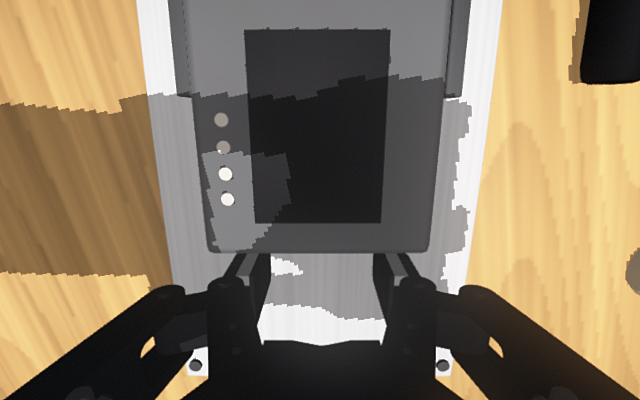

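The pack is centred in the lane at (318,150), with even gaps to both rails (left 180, right 455). I continue pushing.

Emit:
send_rows(
  rows=[
    [5,[0.7,0,0],0],
    [5,[0.8,0,0],0],
    [5,[0.8,0,0],0],
    [5,[0.8,0,0],0],
    [5,[0.8,0,0],0],
    [5,[0.8,0,0],0],
    [5,[0.8,0,0],0],
    [5,[0.8,0,0],0],
    [5,[0.3,0,0],0],
    [5,[0,0,0],0],
  ],
)

```text
t: 14.3
tool_pos: [0.5252, 0.0371, 0.0222]
tool_rot: [-2.426, -1.996, 0.001]
contact_force: [-0.1, -3.9, 2.1]
opening: 0.0497
grip_force: 2.0
```

Emit:
send_rows(
  rows=[
    [5,[0.3,0,0],0],
    [5,[0,0,0],0],
  ],
)

```text
t: 14.55
tool_pos: [0.5257, 0.04, 0.0222]
tool_rot: [-2.426, -1.995, 0.001]
contact_force: [-0.4, -4.4, 4.5]
opening: 0.0497
grip_force: 2.4
```

Emit:
send_rows(
  rows=[
    [5,[0.2,0,0],0],
    [5,[0,0,0],0],
  ],
)

```text
t: 14.8
tool_pos: [0.5261, 0.0418, 0.0222]
tool_rot: [-2.426, -1.995, 0.001]
contact_force: [0.2, -4.7, 3.7]
opening: 0.05
grip_force: 2.5
```

Emit:
send_rows(
  rows=[
    [5,[0.2,0,0],0],
    [5,[0,0,0],0],
  ],
)

```text
t: 15.05
tool_pos: [0.5265, 0.0438, 0.0222]
tool_rot: [-2.426, -1.995, 0.001]
contact_force: [-0.8, -5.1, 3.6]
opening: 0.05
grip_force: 2.5
```

Emit:
send_rows(
  rows=[
    [5,[0.15,0,0],0],
    [5,[0,0,0],0],
  ],
)

```text
t: 15.3
tool_pos: [0.5268, 0.0452, 0.0222]
tool_rot: [-2.426, -1.995, 0.001]
contact_force: [-1.5, -5.1, 3.6]
opening: 0.0504
grip_force: 2.6
```

Emit:
send_rows(
  rows=[
    [5,[0.15,0,0],0],
    [5,[0,0,0],0],
  ],
)

```text
t: 15.55
tool_pos: [0.5268, 0.0454, 0.0222]
tool_rot: [2.425, 1.995, -0.005]
contact_force: [-2.3, -10.6, 5.9]
opening: 0.0498
grip_force: 5.2
```

Emit:
send_rows(
  rows=[
    [5,[0.15,0,0],0],
    [5,[0,0,0],0],
  ],
)

```text
t: 15.8
tool_pos: [0.5268, 0.0455, 0.0223]
tool_rot: [2.424, 1.994, -0.009]
contact_force: [-4.3, -15.5, 6.1]
opening: 0.05
grip_force: 8.1
```

Run:
```python
from h import *
tool();wpack('w6.png');pack()
```

```text
tool dock xy [0.5 0.4] z 22.3 az rel dock 0.17 F [ -4.3 -15.5   6.1] open 0.04997658494095877 t 15.8
wrist 63636 pack dock [48.2  1.1] [ 94.3 116.5] 89.95 z 0.04805616129883906
scene 387 pack dock [63.5 -0.7] [106.2  95. ] 0.69
side 679 pack dock [60.5  3.5] [112.4  94.8] 0.3
```

View pics/w6.png

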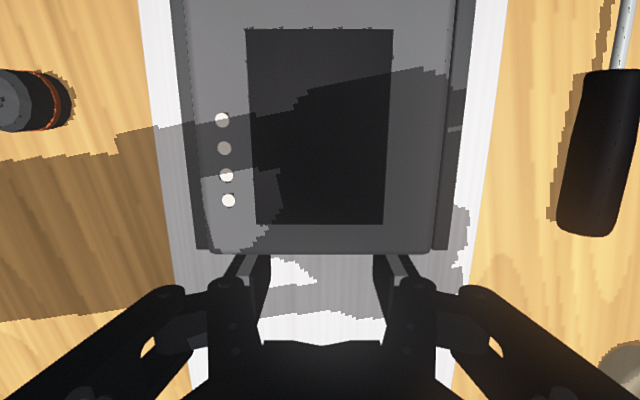

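The pack is home: it sits between the rails in the view, blocked, and the force rises. Next I back off, rise, and look for the button.

Emit:
send_rows(
  rows=[
    [5,[-0.5,0,0],0],
    [5,[-1.5,0,0],0],
    [5,[-2,0,0],0],
    [5,[0,0,-4],0],
    [2,[0,0,-5],0],
    [0,[0,0,-5],0],
    [0,[0,0,-5],0],
    [0,[3,0,0],0],
    [0,[4,0,0],0],
    [0,[4,0,0],0],
  ],
)

```text
t: 17.2
tool_pos: [0.5409, 0.1181, 0.2118]
tool_rot: [-2.426, -1.994, -0.0]
contact_force: [0.7, -0.3, -0.1]
opening: 0.0001
grip_force: 0.0
```

Emit:
send_rows(
  rows=[
    [0,[2,0,0],0],
    [0,[0,0,0],0],
    [0,[0,0,0],0],
  ],
)

```text
t: 17.58
tool_pos: [0.5448, 0.1359, 0.212]
tool_rot: [-2.427, -1.995, 0.001]
contact_force: [0.2, -0.3, 0.3]
opening: 0.0002
grip_force: 0.0
```

Run:
```python
from h import *
tool();wpack('w7.png');d=snap('wrist');P=cloud(d);X=dock(P)
m=(X[...,0]>125)&(X[...,0]<190)&(abs(X[...,1])<60)
h,e=np.histogram(P[m][:,2],np.arange(.05,.09,.002));print(list(zip(e.round(3),h)))
for lo in(.058,.062,.066):
    k=blob(m&(P[...,2]>lo)&(P[...,2]<.09));q=X[k];c=cv2.minEnclosingCircle(q.astype(np.float32));print(lo,k.sum(),q.mean(0),c,np.median(P[k][:,2]),np.argwhere(k).mean(0))
for n in('side','scene'):
    d=snap(n);P=cloud(d);X=dock(P);m=(X[...,0]>125)&(X[...,0]<190)&(abs(X[...,1])<60)&(P[...,2]>.064)&(P[...,2]<.09)
    if m.sum()>20:k=blob(m);print(n,k.sum(),X[k].mean(0),np.median(P[k][:,2]))
```

```text
tool dock xy [92.8  0.4] z 212.0 az rel dock 0.11 F [ 0.2 -0.3  0.3] open 0.00020233532391940518 t 17.575
wrist 8004 pack dock [64.5  1.1] [104.4  94. ] 0.26 z 0.04805111119132455
[(np.float64(0.05), np.int64(0)), (np.float64(0.052), np.int64(743)), (np.float64(0.054), np.int64(5843)), (np.float64(0.056), np.int64(618)), (np.float64(0.058), np.int64(1)), (np.float64(0.06), np.int64(0)), (np.float64(0.062), np.int64(1)), (np.float64(0.064), np.int64(199)), (np.float64(0.066), np.int64(919)), (np.float64(0.068), np.int64(59)), (np.float64(0.07), np.int64(0)), (np.float64(0.072), np.int64(15)), (np.float64(0.074), np.int64(184)), (np.float64(0.076), np.int64(723)), (np.float64(0.078), np.int64(39)), (np.float64(0.08), np.int64(0)), (np.float64(0.082), np.int64(0)), (np.float64(0.084), np.int64(0)), (np.float64(0.086), np.int64(0))]
0.058 2137 [ 1.62362705e+02 -5.75483147e-03] ((162.00193786621094, 0.08465748280286789), 23.004621505737305) 0.06776450568355896 [110.17688348 321.61815629]
0.062 2137 [ 1.62362705e+02 -5.75483147e-03] ((162.00193786621094, 0.08465748280286789), 23.004621505737305) 0.06776450568355896 [110.17688348 321.61815629]
0.066 1712 [162.25869096   0.58904438] ((161.9800567626953, -0.09319717437028885), 22.62441062927246) 0.07549710730612577 [110.31074766 320.94158879]
side 125 [165.96671762   2.55548758] 0.07277330589740005
scene 118 [156.93801878  -5.90128461] 0.07004087215319121
```

View pics/w7.png

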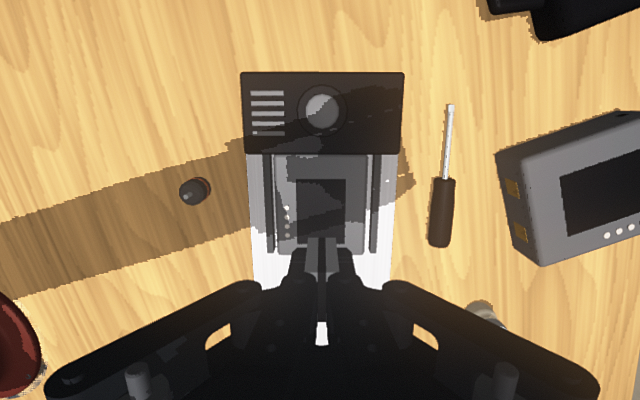

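The wrist view shows the button cap at (321,110) on the head and the pack home against the head's face at row 155. The driver at (440,180) and motor at (194,190) are undisturbed.

Emit:
send_rows(
  rows=[
    [0,[3.5,0,0],0],
    [0,[3.5,0,0],0],
    [0,[0,0,4],0],
    [0,[0,0,4],0],
    [0,[0,0,3.5],0],
    [0,[0,0,1],0],
    [0,[0,0,0],0],
  ],
)

```text
t: 18.65
tool_pos: [0.5586, 0.2051, 0.0874]
tool_rot: [-2.427, -1.995, 0.001]
contact_force: [0.5, -0.5, 0.4]
opening: -0.0003
grip_force: 0.0
```

Run:
```python
from h import *
tool()
d=snap('wrist')
```

```text
tool dock xy [163.3   0.5] z 87.4 az rel dock 0.12 F [ 0.5 -0.5  0.4] open -0.00028088328137866543 t 18.65
```

Emit:
send_rows(
  rows=[
    [0,[0,0,0.6],0],
    [0,[0,0,0.4],0],
    [0,[0,0,0.3],0],
    [0,[0,0,0],0],
  ],
)

```text
t: 19.2
tool_pos: [0.559, 0.2056, 0.0749]
tool_rot: [2.426, 1.995, 0.001]
contact_force: [0.4, 0.0, 2.6]
opening: -0.0
grip_force: 1.3
```

Emit:
send_rows(
  rows=[
    [0,[0,0,0.3],0],
    [0,[0,0,0.1],0],
    [0,[0,0,0],0],
  ],
)

```text
t: 19.58
tool_pos: [0.5591, 0.2056, 0.0711]
tool_rot: [2.426, 1.995, 0.002]
contact_force: [-0.8, 0.4, 4.5]
opening: 0.0002
grip_force: 2.6
```

Emit:
send_rows(
  rows=[
    [0,[0,0,0.15],0],
    [0,[0,0,0],0],
  ],
)

```text
t: 19.82
tool_pos: [0.5592, 0.2056, 0.0709]
tool_rot: [2.426, 1.996, 0.001]
contact_force: [-4.4, -1.4, 12.4]
opening: -0.0002
grip_force: 6.0
```

Emit:
send_rows(
  rows=[
    [0,[0,0,0.1],0],
    [0,[0,0,0],0],
    [0,[0,0,0],0],
  ],
)

```text
t: 20.2
tool_pos: [0.5592, 0.2056, 0.0709]
tool_rot: [2.426, 1.996, 0.001]
contact_force: [-6.5, -2.5, 17.1]
opening: -0.0001
grip_force: 8.1
```

Emit:
send_rows(
  rows=[
    [0,[0,0,-1],0],
    [0,[0,0,-2],0],
    [0,[0,0,-4],0],
    [0,[0,0,-5],0],
    [0,[-4,0,-3],0],
    [0,[-4,0,0],0],
    [0,[-4,0,0],0],
    [0,[-4,0,0],0],
    [0,[0,0,0],0],
  ],
)

```text
t: 21.32
tool_pos: [0.5271, 0.0466, 0.218]
tool_rot: [2.43, 1.991, -0.0]
contact_force: [0.6, 0.2, -0.9]
opening: -0.0002
grip_force: 0.0
```

Run:
```python
from h import *
tool();wpack('w8.png');d=snap('wrist');P=cloud(d);X=dock(P)
col=abs(X[...,1])<30
pk=col&(abs(P[...,2]-.048)<.004)&(X[...,0]>50)&(X[...,0]<135);hd=col&(abs(P[...,2]-.055)<.003)&(X[...,0]>100)
print('pack front',np.percentile(X[pk][:,0],[98,100]),'head front',np.percentile(X[hd][:,0],[0,2]))
```

```text
tool dock xy [1.7 0.3] z 218.0 az rel dock -0.06 F [ 0.6  0.2 -0.9] open -0.0001714956825711781 t 21.325
wrist 10677 pack dock [64.4  1.2] [105.4  94.3] 0.22 z 0.04800007547818114
pack front [121.87153306 122.77592005] head front [121.66068041 122.50025818]
```

View pics/w8.png

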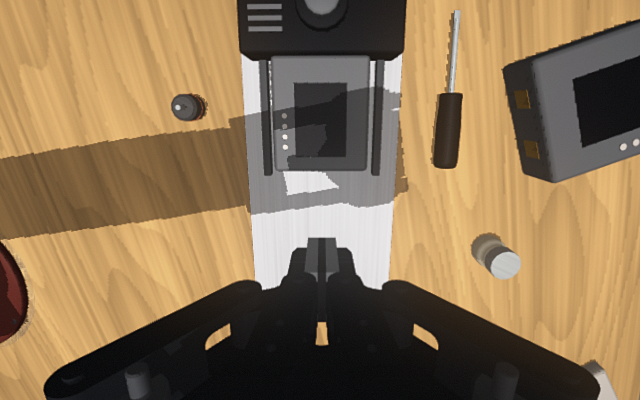

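The view shows the pack at (320,112) between the rails against the head, the button released, and the bystanders in place.

```bash
python3 -c "
from station import ctrl
print(ctrl.finish_job())"
```

```text
the job is handed in; nothing more can be done
None
```

I pushed the battery home against the dock head, pressed the charge button to its stop and released it; no contact with the rails or bystanders showed in the camera views, and the job was handed in at about 21 s with no verdict returned.

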